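# Start a coarse clamp screw in its threaded boss and hold it

## Task

The square-head clamp screw of the blue-strapped clamping fixture stands loose in its threaded boss. Find the thread: turn the screw backward (counter-clockwise from above) until it drops one thread under its own weight, then turn it one full turn forward (clockwise) and finish gripping its head in the fingers, without letting go. Turn it no further than that, and leave the gauge, wrench and bearing lying round the fixture alone.

Things in the scene. Friction and masses are not known exactly. Their poses are not given: they have to be found in the camera images.
- nut_plate: Fixed clamping fixture: dark steel base plate 110 x 180 x 14 mm with a round threaded boss 48 mm across and a blue strap over it, 34 mm wide, along the fixture's y from -55 to +73 mm (brass washer on it, top 48 mm above the bench); a seal plate lies under the strap's +y end. Origin on the screw's axis at bench height; z up.
- thumb_screw: Clamp screw, upright, 0.32 to 0.48 kg: bright square head 24 x 24 mm (34 mm over corners), 34 mm tall, on a collar 38 mm across and 6 mm thick, above a dark right-hand thread of 6 mm lead. Origin at the centre of the square head, about 85 mm above the bench at the start (head 17 mm above and below it); z up, x and y square to the flats. Captive: it lifts only about 4 mm.
- head_top (a point): Centre of the head's top face; a yellow mark lies beside it towards +x. The screw sinks by its own weight only: fingers with about 1 mm play each side of the flats (opening 26 to 27 mm) turn it and let it drop, while a firm grip carries it. Fingers opened 50 mm or more clear the corners, so the hand can turn back round the head without lifting.
- screw_turn (a joint): Angle of the screw about its axis, rad; it grows clockwise seen from above (forward) and falls counter-clockwise (backward). At the start 0.8 to 1.4, with the thread start somewhere 0.4 to 1.8 rad backward from there; where exactly is not marked.
- screw_depth (a joint): How far the screw has sunk, m. At the start 0 to 0.002, on top of the first thread; turned backward it rises a little to about 0 and then drops to about 0.006 at the thread start; from there each full turn forward sinks it 0.006 more, so about 0.012 when started by one turn.
- gauge: Loose round white dial gauge lying flat, 108 x 56 x 18 mm, behind the fixture (+x side). Origin under its centre. Bystander.
- ring_wrench: Loose bright combination wrench lying flat, 186 x 29 x 8 mm, on the robot's side of the fixture. Origin under its centre. Bystander.
- bearing: Loose brass-coloured journal bearing, a ring 21 mm across and 14 mm tall, to the right of the fixture. Origin under its centre. Bystander.

How it is judged (in metres and radians):
On the way, in this order (a step that is already met when the one before it is completed fails the run):
1. the screw, turned backward, has dropped one thread (value of joint screw_depth between 0.0045 and 0.0075 m and value of joint screw_turn below 0.8 rad), for 0.2 s.
2. the screw has been turned forward about one turn (value of joint screw_depth above 0.0105 m and value of joint screw_turn above 4 rad), for 0.2 s.
At the end, for the whole second after the job is handed in: The screw has sunk 10.5 to 13.5 mm (one turn forward from the drop, within a quarter turn), stands still, and the fingers grip its head with more than 5 N as the program finishes (all of step 2 and value of joint screw_depth below 0.0135 m and contact force between the fingers and thumb_screw above 5 N and angular speed of thumb_screw below 0.3 rad/s); the arm keeps its last pose, push and grip.
It fails at once if the screw is turned in half a turn too far (value of joint screw_depth above 0.0148 m).
It fails at once if the gauge, wrench or bearing is moved more than 20 mm (distance of any of gauge, ring_wrench, bearing from where it was at the start of the episode above 0.02 m).
It also fails if it takes over 72 s, if anything falls off the work surface, if the arm or the gripper's body presses on something with over 40 N, if the wrist force passes 120 N, or if a joint passes its speed limit or range.

## Robot

A 6-joint arm with a two-finger parallel gripper is mounted at the origin on a cart in front of the work surface, level with it; the furniture and walls round the work are solid. World frame = base frame: x ahead of the robot, y to its left, z up, the work surface at z = 0. Lengths are in mm, angles in rad, forces in N, time in s.
With the tool pointing down it reaches from about 250 to 850 mm from the base axis. Payload 12.5 kg.
Tool frame: the origin (TCP) lies at the very end of the fingers, on their centre line; the grasp point (between the pads) lies behind it (env.tcp_to_grasp is the z of the grasp point in the tool frame, in mm); z points along the fingers, y is the line along which they close (so a half turn about z gives the same grasp; the last joint's range is limited). The gripper opens to 93 mm and grips with 3 to 60 N. Pads are 15 mm wide; open, the fingers measure 128 mm over their backs; the gripper's body (75 mm by 188 mm) begins 65 mm behind the grasp point.
Start: joints at [1.1, 0.351, 1.652, -0, 1.139, -0.085], TCP at [206.933, 509.571, 181.933] pointing down, gripper open.
Joint ranges: [-2.75, 2.75], [-0.79, 2.1], [0.01, 2.65], [-1.57, 4.71], [0.07, 3.14], [-2.87, 2.87]. Speed limits (rad/s): [2.22, 2.22, 2.79, 3.14, 3.14, 3.14].

## Interface

Orientations are given as [roll, pitch, yaw] about the fixed x, y, z axes, in that order (R = Rz(yaw) Ry(pitch) Rx(roll)).
In Python, from bench import env gives the robot as it stands. The module is installed in compiled form; this text tells all that it offers.
- The arm moves only by the shell command python3 -m handwheel 'ROWS' [FORCE]. ROWS is JSON, a list of rows, each an object of numbers: "rx", "ry", "rz": the turn, a rotation vector about the tool's x, y, z in rad; "x", "y", "z": the shift along the tool's x, y, z in mm; "jaw": the opening, from -1 (shut) to 1 (fully open), so that 0 is half open. A call has 1 to 20 rows; each row is the pose to reach, as a shift and turn from the pose commanded when the call began, along the tool's axes at that moment; what a row does not reach only later rows make up. A row lasts 1/8 s, in which the tool goes at most 62.5 mm and 10.7 degrees, less where a joint would pass 70% of its speed; a pose out of reach is approached as far as the arm can. A call with a gripper value outside its range is refused whole. The fingers move at their own pace and stop on an object; FORCE is the grip in N (left out, the last holds). Time passes only in rows, so rows that repeat a pose let the fingers close. It gives the time, the measured TCP pose, the force and the opening at its end, in the units of the state.
- env.sense(): the state, without advancing time (a new reading comes with each control period).
- env.get_image(name): name is "scene" or "top" or "wrist"; returns the picture (480x640x3 uint8, red, green, blue); there is no depth.
- env.calibration(name): a dict with "mtx" (3x3 intrinsics, pixels), "T" (4x4, takes a point from camera to world coordinates); the wrist camera has in their place "tool_from_camera" (4x4, takes a point from camera to tool coordinates, whose origin is the TCP and whose axes are the flange's). Camera axes: x right, y down, z forward; pixel columns grow to the right and rows downward; lengths in mm; the calibration is good to about 2 mm. A picture is of the moment at which its call begins: read the wrist's pose just before it. calibration takes no time and is no camera call.
- env.job_done(): hands the job in, once; it reports no verdict.
The state is a dict: "t": time; "joint_positions": joint angles; "qvel": joint speeds; "effort": joint torques, N m; "tool_pos": TCP position; "orientation": TCP orientation; "force": force on the tool from outside, world axes, zero at the start; "moment": the same for the moment, N m; "width": finger opening in mm.
Only numpy, scipy, OpenCV 4.12 (cv2) and the standard library are available. Lean on these libraries where they do the work, as an engineer would, in place of code of your own. Each camera call takes 0.05 s, during which the arm holds its last target. There are 200 camera calls.

## Working session

There is one attempt and no reset: what is moved stays moved. The work goes in short steps, Python scripts to look and compute and a shell command to move; the robot and the scene stay as the last step left them, time stands still between calls to the robot, and variables do not carry over. Pictures are saved under pics/ and viewed, on a budget of 10 in all, crops included, one or two more only if the job needs it, and the job is handed in when it is done.

```bash
mkdir -p pics; python3 - <<'E'
from bench import env
import cv2,numpy as np
s=env.sense();print(s, env.tcp_to_grasp)
for n in("scene","top"):
    im=env.get_image(n);cv2.imwrite(f"pics/{n}0.png",im[:,:,::-1])
    c=env.calibration(n);print(n,np.round(c["mtx"],1).tolist(),np.round(c["T"],3).tolist())
print(env.calibration("wrist"))
E
```

```text
{'t': 0.0, 'joint_positions': array([ 1.10042897e+00,  3.51249354e-01,  1.65245260e+00, -2.17646619e-05,
        1.13908242e+00, -8.45913653e-02]), 'qvel': array([-0.00301077,  0.00153715,  0.0005375 , -0.00042772,  0.00152557,
        0.0006207 ]), 'effort': array([-2.42400602e-03, -4.97326541e+01, -2.85251176e+01,  6.97266776e-02,
        2.58434121e-02, -7.89073579e-05]), 'tool_pos': array([206.74905497, 509.23049517, 181.3834307 ]), 'orientation': array([-3.14040352e+00, -8.10034323e-05,  2.75582573e+00]), 'force': array([-0.23135605, -0.76142753,  0.49732975]), 'moment': array([-0.06152918,  0.0026079 , -0.00548066]), 'width': 92.96463235989833} -18.8
scene [[493.8, 0.0, 310.6], [0.0, 493.8, 240.7], [0.0, 0.0, 1.0]] [[0.629, -0.443, 0.638, 38.018], [-0.777, -0.336, 0.533, -428.241], [-0.022, -0.831, -0.556, 566.63], [0.0, 0.0, 0.0, 1.0]]
top [[611.0, 0.0, 315.5], [0.0, 611.0, 235.5], [0.0, 0.0, 1.0]] [[0.018, -0.984, 0.175, 395.577], [-1.0, -0.019, -0.002, 26.402], [0.005, -0.175, -0.985, 1044.038], [0.0, 0.0, 0.0, 1.0]]
{'mtx': array([[426.57427913,   0.        , 313.26081748],
       [  0.        , 426.57427913, 234.89825861],
       [  0.        ,   0.        ,   1.        ]]), 'tool_from_camera': array([[-6.27400923e-04, -9.66129952e-01, -2.58055270e-01,
         7.04964527e+01],
       [ 9.99999776e-01, -5.46521387e-04, -3.85150441e-04,
         1.33754414e-01],
       [ 2.31072653e-04, -2.58055454e-01,  9.66130079e-01,
        -2.01862574e+02],
       [ 0.00000000e+00,  0.00000000e+00,  0.00000000e+00,
         1.00000000e+00]])}
```

View pics/scene0.png

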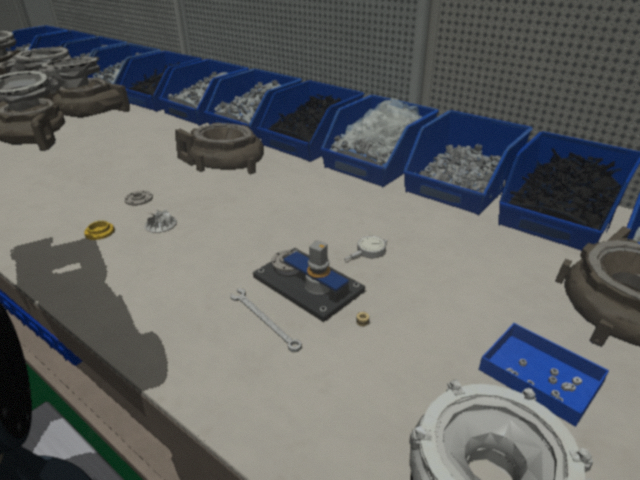

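View pics/top0.png

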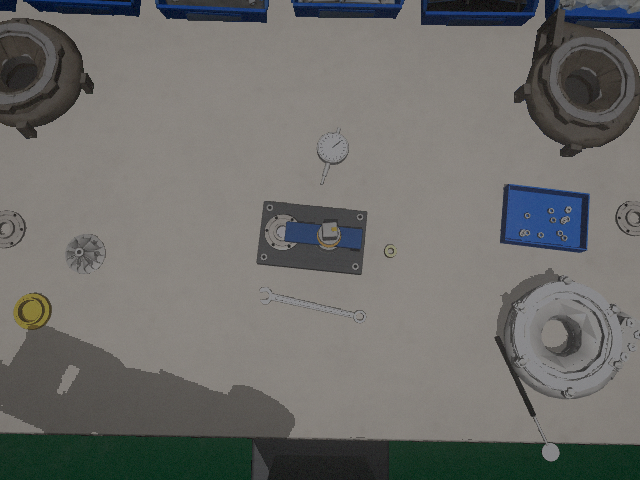

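The scene view shows the head at about (318,247), and the top view shows it at about (330,229). The wrench, gauge and bearing are all more than 50 mm away. I'll enlarge both views.

```bash
python3 - <<'E'
import cv2,numpy as np
a=cv2.imread("pics/top0.png")[210:258,305:355];b=cv2.imread("pics/scene0.png")[230:290,293:343]
f=lambda i,k:cv2.resize(i,None,fx=k,fy=k,interpolation=cv2.INTER_CUBIC)
A=f(a,8);B=f(b,8);o=np.zeros((480,800,3),np.uint8);o[:A.shape[0],:400]=A;o[:480,400:]=B
cv2.imwrite("pics/crop1.png",o)
E
```

```text
(no output)
```

View pics/crop1.png

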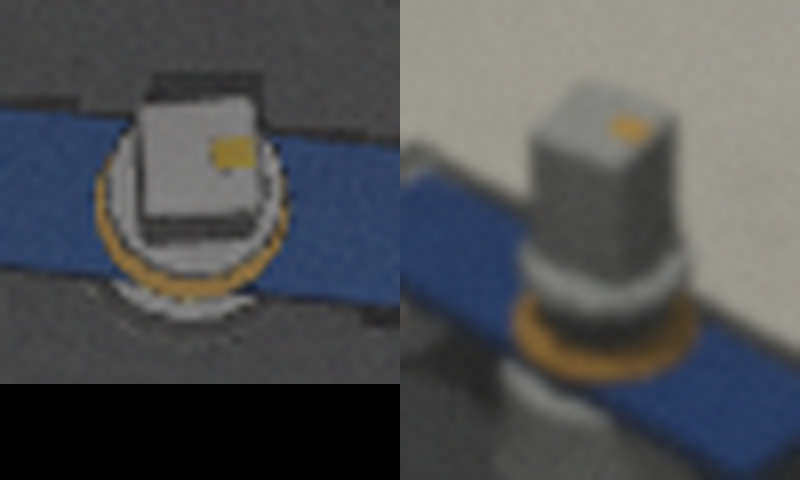

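```bash
cat > h.py <<'E'
import numpy as np
from bench import env
from scipy.spatial.transform import Rotation as R
def cam(name,s=None):
    c=env.calibration(name)
    if "T" in c: return c["mtx"],c["T"]
    T=np.eye(4);T[:3,:3]=R.from_euler("xyz",s["orientation"]).as_matrix();T[:3,3]=s["tool_pos"]
    return c["mtx"],T@c["tool_from_camera"]
def ray(K,T,p):
    d=T[:3,:3]@np.linalg.inv(K)@[p[0],p[1],1]; return T[:3,3],d/np.linalg.norm(d)
def tri(rays):
    A=sum(np.eye(3)-np.outer(d,d) for o,d in rays);b=sum((np.eye(3)-np.outer(d,d))@o for o,d in rays)
    x=np.linalg.solve(A,b);return x,[np.linalg.norm(np.cross(x-o,d)) for o,d in rays]
def atz(r,z): o,d=r;return o+d*(z-o[2])/d[2]
E
python3 - <<'E'
from h import *
t=lambda p:ray(*cam("top"),(305+p[0]/8-.5+.0625,210+p[1]/8-.5+.0625))
s=lambda p:ray(*cam("scene"),(293+(p[0]-400)/8-.44,230+p[1]/8-.44))
print(tri([t((198,155)),s((605,123))]))
c=[atz(t(p),102) for p in[(140,105),(252,97),(258,207),(140,213)]]
print(np.round(c,1)); 
for a,b in[(0,1),(3,2),(1,2),(0,3)]: d=c[b]-c[a];print(np.degrees(np.arctan2(d[1],d[0])),np.linalg.norm(d))
c=[atz(s(p),102) for p in[(590,82),(675,118),(620,165),(535,128)]]
print(np.round(c,1)); 
for a,b in[(0,1),(3,2),(1,2),(0,3)]: d=c[b]-c[a];print(np.degrees(np.arctan2(d[1],d[0])),np.linalg.norm(d))
E
```

```text
(array([574.34541647,   3.25979873,  97.72584232]), [np.float64(0.023791000578040934), np.float64(0.02379100057801503)])
[[583.3  14.9 102. ]
 [585.3  -7.1 102. ]
 [563.4  -8.5 102. ]
 [561.8  14.6 102. ]]
-84.74223925863882 22.077103904539328
-85.95705663404638 23.13521908290575
-176.23416193501873 21.981318440188595
-179.06843454793642 21.54476413281808
[[579.7  11.4 102. ]
 [579.8 -11.2 102. ]
 [559.3 -12.6 102. ]
 [559.2   9.8 102. ]]
-89.74512832787342 22.626850321638724
-89.7338287437684 22.455209092568893
-175.96059944362213 20.530353835590173
-175.4838217110379 20.54681317350006
```

The head centre is near (574, 3), with its top at about 100 mm and flats near -86° (mod 90°). I'll move above it with tool yaw 94° and refine with the wrist camera.

```bash
python3 -m handwheel '[{"x":-25,"y":-15,"z":-10},{"x":-75,"y":-47,"z":-30,"rz":0.1},{"x":-130,"y":-80,"z":-45,"rz":0.25},{"x":-185,"y":-115,"z":-60,"rz":0.4},{"x":-240,"y":-150,"z":-60,"rz":0.55},{"x":-295,"y":-184,"z":-60,"rz":0.7},{"x":-350,"y":-218,"z":-60,"rz":0.85},{"x":-405,"y":-253,"z":-60,"rz":1.0},{"x":-460,"y":-287,"z":-60,"rz":1.115},{"x":-510,"y":-318,"z":-60,"rz":1.115},{"x":-530,"y":-331,"z":-60,"rz":1.115},{"x":-530,"y":-331,"z":-60,"rz":1.115},{"x":-530,"y":-331,"z":-60,"rz":1.115},{"x":-530,"y":-331,"z":-60,"rz":1.115}]'
python3 - <<'E'
from h import *;import cv2
s=env.sense();print(s["tool_pos"],np.degrees(s["orientation"]),s["joint_positions"])
im=env.get_image("wrist");cv2.imwrite("pics/w1.png",im[:,:,::-1])
K,T=cam("wrist",s)
for p in([574,3,100],[574,3,68]): q=np.linalg.inv(T)@[*p,1];u=K@q[:3];print(u/u[2])
E
```

```text
[206.76338023 509.30851987 181.47278288] [-1.79944323e+02 -8.08428249e-03  1.57895336e+02] [ 1.10042530e+00  3.51172815e-01  1.65232778e+00  6.44199094e-05
  1.13907225e+00 -8.45989037e-02]
[-15.18027651 739.62371558   1.        ]
[  6.92159332 698.06329832   1.        ]schema error: expected keys rx, ry, rz, x, y, z, jaw
```

View pics/w1.png

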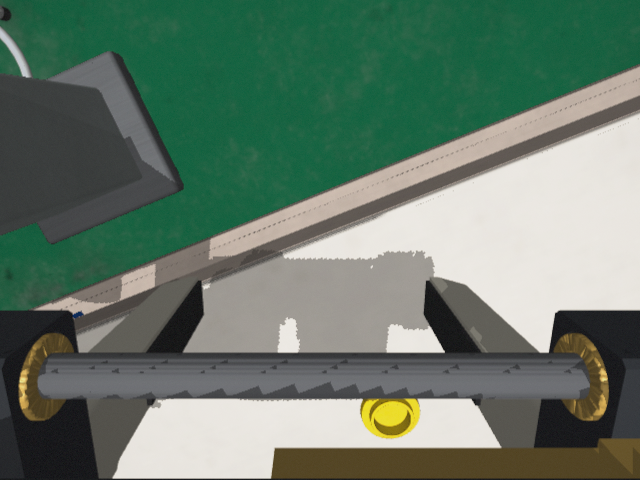

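The wrist view shows the fingertips near (200,290) and (430,290), and the arm didn't move. The call was refused because every row needs all seven keys.

```bash
python3 -m handwheel '[{"rx":0,"ry":0,"rz":0.1,"x":-40,"y":-25,"z":-20,"jaw":1},{"rx":0,"ry":0,"rz":0.25,"x":-90,"y":-56,"z":-40,"jaw":1},{"rx":0,"ry":0,"rz":0.4,"x":-140,"y":-87,"z":-60,"jaw":1},{"rx":0,"ry":0,"rz":0.55,"x":-190,"y":-118,"z":-60,"jaw":1},{"rx":0,"ry":0,"rz":0.7,"x":-240,"y":-150,"z":-60,"jaw":1},{"rx":0,"ry":0,"rz":0.85,"x":-290,"y":-181,"z":-60,"jaw":1},{"rx":0,"ry":0,"rz":1.0,"x":-340,"y":-212,"z":-60,"jaw":1},{"rx":0,"ry":0,"rz":1.115,"x":-390,"y":-244,"z":-60,"jaw":1},{"rx":0,"ry":0,"rz":1.115,"x":-440,"y":-275,"z":-60,"jaw":1},{"rx":0,"ry":0,"rz":1.115,"x":-490,"y":-306,"z":-60,"jaw":1},{"rx":0,"ry":0,"rz":1.115,"x":-520,"y":-325,"z":-60,"jaw":1},{"rx":0,"ry":0,"rz":1.115,"x":-530,"y":-331,"z":-60,"jaw":1},{"rx":0,"ry":0,"rz":1.115,"x":-530,"y":-331,"z":-60,"jaw":1},{"rx":0,"ry":0,"rz":1.115,"x":-530,"y":-331,"z":-60,"jaw":1}]'
python3 - <<'E'
from h import *;import cv2
s=env.sense();print(s["tool_pos"],np.degrees(s["orientation"]),s["joint_positions"],s["force"])
im=env.get_image("wrist");cv2.imwrite("pics/w2.png",im[:,:,::-1])
K,T=cam("wrist",s)
for p in([574,3,100],[574,3,68],s["tool_pos"]): q=np.linalg.inv(T)@[*p,1];u=K@q[:3];print(u/u[2])
E
```

```text
t: 1.9
tool_pos: [572.9, 4.6, 242.0]
orientation: [-3.141, -0.0, 1.642]
force: [0.1, 0.0, 1.4]
width: 92.6
[572.86745917   4.55479843 242.02782169] [-1.79991624e+02 -1.04363142e-02  9.40715439e+01] [-7.33943475e-02  3.39445045e-01  1.51576580e+00  1.65862691e-04
  1.28655269e+00 -1.44502734e-01] [0.11989362 0.03667151 1.37884035]
[313.5911702  212.39584618   1.        ]
[313.57766612 204.990867     1.        ]
[311.6594289  268.02820518   1.        ]
```

View pics/w2.png

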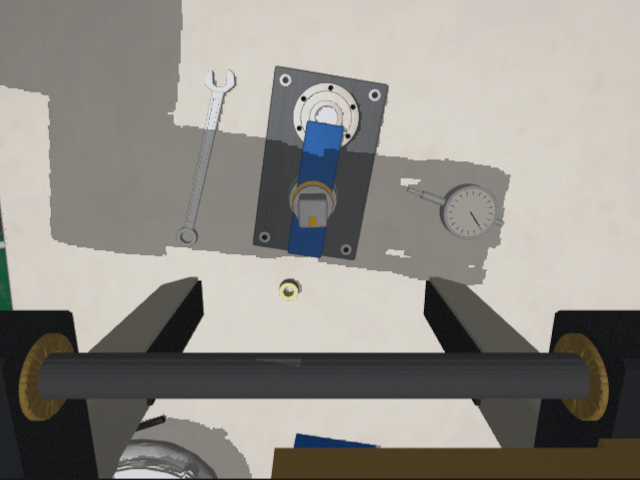

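The head's top is at about (312,212), within a pixel of the prediction, and roughly square with the image. I'll descend to just above it.

```bash
python3 -m handwheel '[{"rx":0,"ry":0,"rz":0,"x":-1.6,"y":1,"z":50,"jaw":1},{"rx":0,"ry":0,"rz":0,"x":-1.6,"y":1,"z":100,"jaw":1},{"rx":0,"ry":0,"rz":0,"x":-1.6,"y":1,"z":125,"jaw":1},{"rx":0,"ry":0,"rz":0,"x":-1.6,"y":1,"z":125,"jaw":1},{"rx":0,"ry":0,"rz":0,"x":-1.6,"y":1,"z":125,"jaw":1},{"rx":0,"ry":0,"rz":0,"x":-1.6,"y":1,"z":125,"jaw":1}]'
python3 - <<'E'
from h import *;import cv2
s=env.sense();print(s["tool_pos"],np.degrees(s["orientation"]),s["force"])
im=env.get_image("wrist");cv2.imwrite("pics/w3.png",im[:,:,::-1])
K,T=cam("wrist",s)
for p in([574,3,102],[574,3,68],s["tool_pos"]): q=np.linalg.inv(T)@[*p,1];u=K@q[:3];print(u/u[2])
cv2.imwrite("pics/w3c.png",cv2.resize(im[190:340,213:413,::-1],None,fx=4,fy=4,interpolation=cv2.INTER_CUBIC))
E
```

```text
t: 2.7
tool_pos: [575.3, 2.1, 118.4]
orientation: [3.139, 0.0, 1.641]
force: [-0.4, 0.1, -0.7]
width: 93.0
[575.27547519   2.08583967 118.44056806] [1.79863290e+02 1.96442396e-02 9.40270070e+01] [-0.39886463  0.13843877 -0.6788438 ]
[309.45353024 256.05080566   1.        ]
[309.81131069 239.0707216    1.        ]
[311.66229006 268.03137571   1.        ]
```

View pics/w3c.png

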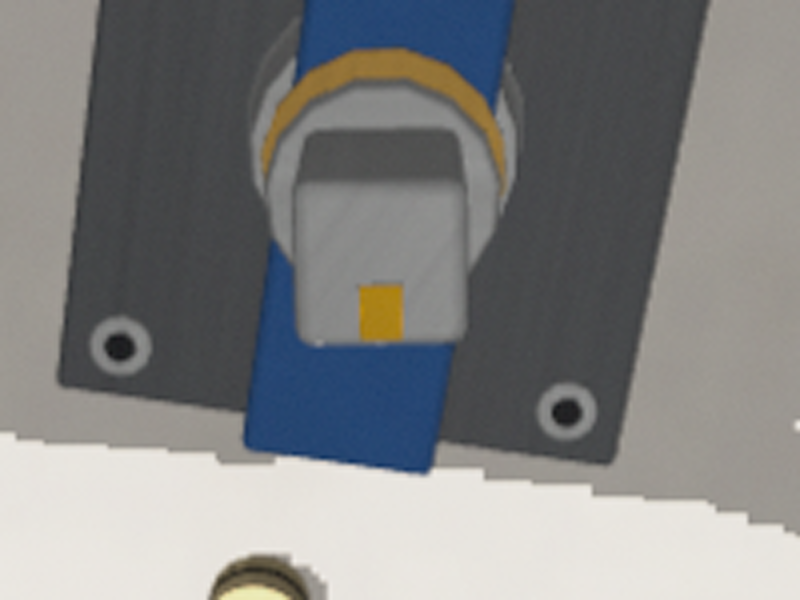

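The head's top face is centred at about (308,255.5) and square with the tool to within 1°. A second view with the hand turned 90° will separate camera bias from the true axis.

```bash
python3 -m handwheel '[{"rx":0,"ry":0,"rz":0.18,"x":0,"y":0,"z":0,"jaw":1},{"rx":0,"ry":0,"rz":0.36,"x":0,"y":0,"z":0,"jaw":1},{"rx":0,"ry":0,"rz":0.54,"x":0,"y":0,"z":0,"jaw":1},{"rx":0,"ry":0,"rz":0.72,"x":0,"y":0,"z":0,"jaw":1},{"rx":0,"ry":0,"rz":0.9,"x":0,"y":0,"z":0,"jaw":1},{"rx":0,"ry":0,"rz":1.08,"x":0,"y":0,"z":0,"jaw":1},{"rx":0,"ry":0,"rz":1.26,"x":0,"y":0,"z":0,"jaw":1},{"rx":0,"ry":0,"rz":1.44,"x":0,"y":0,"z":0,"jaw":1},{"rx":0,"ry":0,"rz":1.57,"x":0,"y":0,"z":0,"jaw":1},{"rx":0,"ry":0,"rz":1.57,"x":0,"y":0,"z":0,"jaw":1},{"rx":0,"ry":0,"rz":1.57,"x":0,"y":0,"z":0,"jaw":1},{"rx":0,"ry":0,"rz":1.57,"x":0,"y":0,"z":0,"jaw":1}]'
python3 - <<'E'
from h import *;import cv2
s=env.sense();print(s["tool_pos"].tolist(),s["orientation"].tolist(),s["joint_positions"],s["force"])
im=env.get_image("wrist");cv2.imwrite("pics/w4.png",im[:,:,::-1])
cv2.imwrite("pics/w4c.png",cv2.resize(im[190:340,213:413,::-1],None,fx=4,fy=4,interpolation=cv2.INTER_CUBIC))
E
```

```text
t: 4.25
tool_pos: [574.6, 1.9, 117.1]
orientation: [3.142, -0.0, 0.072]
force: [0.4, -1.0, -0.0]
width: 93.0
[574.5867772865558, 1.934346519747434, 117.0859743230028] [3.1415328154872606, -0.0002386767643915988, 0.07244832350441599] [-7.76364912e-02  4.67827178e-01  1.64946921e+00 -2.74846807e-05
  1.02405133e+00  1.42072581e+00] [ 0.40888505 -1.0102801  -0.02242426]
```

View pics/w4c.png

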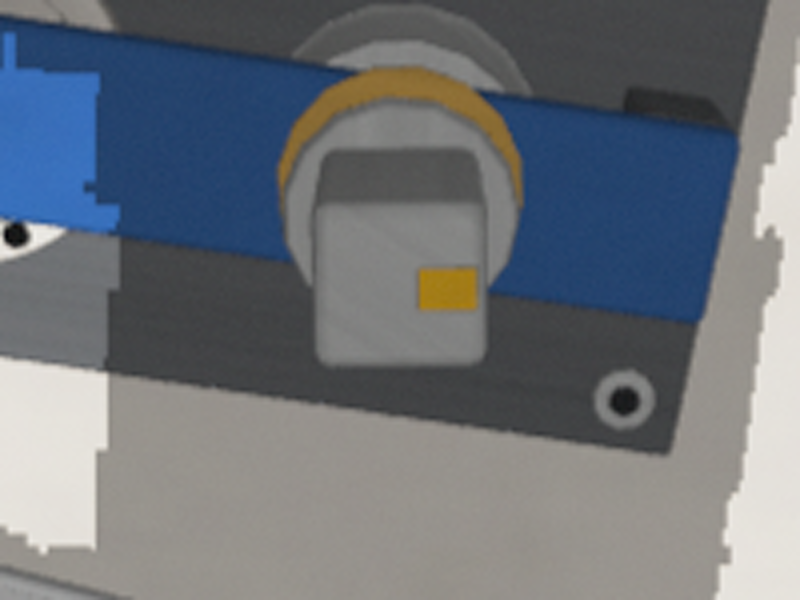

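Here the head centre is at crop (401,284), or about px (313,260.6), and its edges are horizontal. Next I solve for the axis and the camera bias.

```bash
python3 - <<'E'
from h import *
v=[((381,262),[575.28,2.09,118.4],[3.1392,0.0003,1.6411]),((401,284),[574.59,1.93,117.1],[3.1415,-.0002,.0724])]
for z in(100,102):
  A=[];b=[];
  for p,t,o in v:
    s=dict(tool_pos=np.array(t),orientation=np.array(o))
    K,T=cam("wrist",s);w=atz(ray(K,T,(213+p[0]/4-.4,190+p[1]/4-.4)),z)
    Rt=R.from_euler("xyz",o).as_matrix()[:2,:2]
    print(w.round(2)); A.append(np.hstack([np.eye(2),Rt]));b.append(w[:2])   # w = h + R*bias
  print(z,np.linalg.solve(np.vstack(A),np.hstack(b)).round(2))
E
```

```text
[572.53   3.98 100.  ]
[573.98   1.83 100.  ]
100 [5.7218e+02 2.1800e+00 1.7700e+00 4.8000e-01]
[572.51   4.61 102.  ]
[574.64   1.87 102.  ]
102 [5.722e+02 2.180e+00 2.410e+00 4.800e-01]
```

```bash
python3 -m handwheel '[{"rx":0,"ry":0,"rz":0,"x":-2.4,"y":-0.4,"z":0,"jaw":0.5},{"rx":0,"ry":0,"rz":0,"x":-2.4,"y":-0.4,"z":20,"jaw":0.3},{"rx":0,"ry":0,"rz":0,"x":-2.4,"y":-0.4,"z":43,"jaw":0.2},{"rx":0,"ry":0,"rz":0,"x":-2.4,"y":-0.4,"z":43,"jaw":0},{"rx":0,"ry":0,"rz":0,"x":-2.4,"y":-0.4,"z":43,"jaw":-0.2},{"rx":0,"ry":0,"rz":0,"x":-2.4,"y":-0.4,"z":43,"jaw":-0.3},{"rx":0,"ry":0,"rz":0,"x":-2.4,"y":-0.4,"z":43,"jaw":-0.4},{"rx":0,"ry":0,"rz":0,"x":-2.4,"y":-0.4,"z":43,"jaw":-0.43},{"rx":0,"ry":0,"rz":0,"x":-2.4,"y":-0.4,"z":43,"jaw":-0.43},{"rx":0,"ry":0,"rz":0,"x":-2.4,"y":-0.4,"z":43,"jaw":-0.43},{"rx":0,"ry":0,"rz":0,"x":-2.4,"y":-0.4,"z":43,"jaw":-0.43}]' 10
python3 - <<'E'
from h import *;import cv2
s=env.sense();print(s["tool_pos"].tolist(),s["orientation"].tolist(),s["force"],s["moment"],s["width"])
im=env.get_image("wrist");cv2.imwrite("pics/w5.png",im[:,:,::-1])
cv2.imwrite("pics/w5c.png",cv2.resize(im[190:340,213:413,::-1],None,fx=4,fy=4,interpolation=cv2.INTER_CUBIC))
E
```

```text
t: 5.68
tool_pos: [572.1, 2.2, 73.9]
orientation: [3.142, 0.0, 0.071]
force: [0.3, -0.3, 1.2]
width: 26.6
[572.1004361020688, 2.167370891584988, 73.92976744941464] [3.1415717453203507, 3.1375038523684395e-05, 0.07083760455918231] [ 0.25021826 -0.32113571  1.23949995] [-0.00384809  0.15044945 -0.01432423] 26.639457604289312
```

View pics/w5c.png

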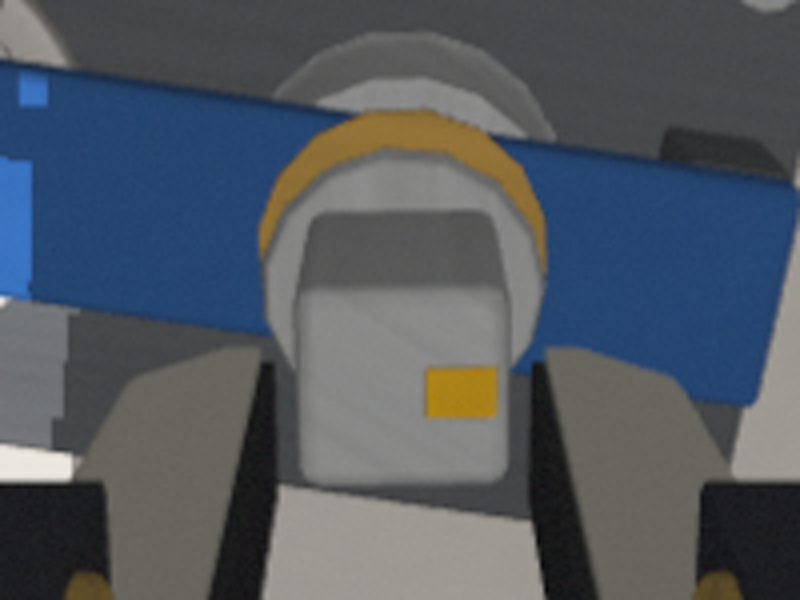

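The fingers straddle the head symmetrically: inner faces at crop x 275 and 531, head from 300 to 509. Before turning, I'll write a tracker for the yellow mark that computes the shift to expect from a 6 mm drop.

```bash
cat > trk.py <<'E'
from h import *;import cv2,sys
def mark(im):
    hsv=cv2.cvtColor(im[200:380,230:400],cv2.COLOR_RGB2HSV)
    m=cv2.inRange(hsv,(15,140,90),(35,255,255))
    n,l,st,ce=cv2.connectedComponentsWithStats(m)
    out=[]
    for i in np.argsort(-st[1:,4])[:3]+1:
        if st[i,4]>20:
            ys,xs=np.where(l==i);r=cv2.minAreaRect(np.c_[xs,ys].astype(np.float32))
            out.append(((ce[i]+[230,200]).round(1).tolist(),int(st[i,4]),np.round(r[1],1).tolist(),round(r[2],1)))
    return out
if __name__=="__main__":
    s=env.sense();im=env.get_image("wrist")
    for o in mark(im):print(o)
    print("q6 %.3f yaw %.3f"%(s["joint_positions"][5],s["orientation"][2]),"F",s["force"].round(1),"M",s["moment"].round(2),"w %.1f t %.1f"%(s["width"],s["t"]),s["tool_pos"].round(1))
    n=sys.argv[1];cv2.imwrite(f"pics/{n}.png",cv2.resize(im[190:340,213:413,::-1],None,fx=4,fy=4,interpolation=cv2.INTER_CUBIC))
    cv2.imwrite(f"pics/{n}_s.png",env.get_image("scene")[:,:,::-1])
E
python3 trk.py a0; python3 - <<'E'
from h import *
s=env.sense();K,T=cam("wrist",s)
for z in(102,96,90):
    q=np.linalg.inv(T)@[575,-4,z,1];u=K@q[:3];print(u/u[2])
E
python3 -m handwheel '[{"rx":0,"ry":0,"rz":-0.1,"x":0,"y":0,"z":0,"jaw":-0.43},{"rx":0,"ry":0,"rz":-0.2,"x":0,"y":0,"z":0,"jaw":-0.43},{"rx":0,"ry":0,"rz":-0.3,"x":0,"y":0,"z":0,"jaw":-0.43},{"rx":0,"ry":0,"rz":-0.4,"x":0,"y":0,"z":0,"jaw":-0.43},{"rx":0,"ry":0,"rz":-0.4,"x":0,"y":0,"z":0,"jaw":-0.43},{"rx":0,"ry":0,"rz":-0.4,"x":0,"y":0,"z":0,"jaw":-0.43}]'
python3 trk.py a1
```

```text
([312.5, 228.5], 586, [32.1, 69.2], 88.3)
([328.0, 287.5], 204, [11.0, 16.0], 90.0)
([234.1, 347.3], 156, [32.0, 11.0], 90.0)
q6 1.422 yaw 0.071 F [ 0.4  0.2 -0.1] M [-0.02  0.19  0.01] w 26.6 t 5.7 [572.1   2.2  73.9]
[327.16105478 286.74195885   1.        ]
[326.73821425 281.72667671   1.        ]
[326.34018525 277.00568223   1.        ]
t: 6.58
tool_pos: [572.1, 2.1, 73.9]
orientation: [-3.142, -0.0, 0.469]
force: [-0.0, -0.2, 0.3]
width: 26.5
([313.1, 228.8], 592, [70.2, 33.8], 2.5)
([326.8, 293.0], 205, [17.4, 11.8], 20.6)
([234.1, 348.0], 184, [33.0, 11.0], 90.0)
q6 1.025 yaw 0.469 F [-0.  -0.2  0.3] M [-0.09  0.16  0.06] w 26.5 t 6.6 [572.1   2.1  73.9]
```

```bash
python3 -m handwheel '[{"rx":0,"ry":0,"rz":-0.1,"x":0,"y":0,"z":0,"jaw":-0.43},{"rx":0,"ry":0,"rz":-0.2,"x":0,"y":0,"z":0,"jaw":-0.43},{"rx":0,"ry":0,"rz":-0.3,"x":0,"y":0,"z":0,"jaw":-0.43},{"rx":0,"ry":0,"rz":-0.3,"x":0,"y":0,"z":0,"jaw":-0.43},{"rx":0,"ry":0,"rz":-0.3,"x":0,"y":0,"z":0,"jaw":-0.43}]'
python3 trk.py a2
```

```text
t: 7.3
tool_pos: [572.1, 2.2, 73.9]
orientation: [3.142, 0.0, 0.768]
force: [0.1, 0.2, 0.9]
width: 26.7
([313.1, 228.7], 592, [34.6, 70.1], 89.2)
([324.6, 296.5], 203, [16.7, 12.2], 38.7)
([234.2, 349.0], 165, [33.0, 11.0], 90.0)
q6 0.725 yaw 0.768 F [0.1 0.2 0.9] M [-0.07  0.11 -0.02] w 26.7 t 7.3 [572.1   2.2  73.9]
```

View pics/a2.png

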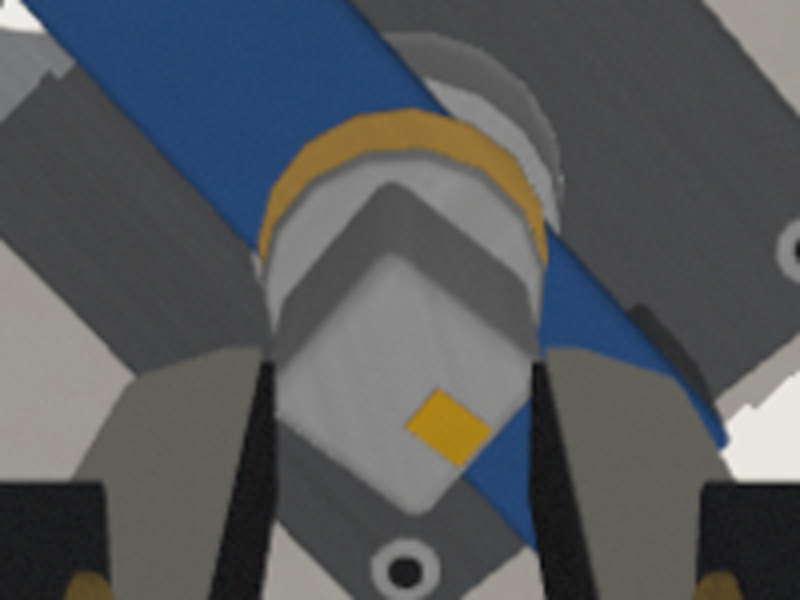

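This shows the hand turned 40° round the head without moving it: head still square to the world, fingers overlapping its corners. So the visible fingertips may be above the head. Their inner edges are 64 px apart at 26.6 mm opening, which puts them about 177 mm from the camera, against about 190 mm for the head's top. I'll check in the scene view.

```bash
python3 - <<'E'
from h import *;import cv2
im=cv2.imread("pics/a2_s.png");cv2.imwrite("pics/a2sc.png",cv2.resize(im[180:300,240:400],None,fx=5,fy=5,interpolation=cv2.INTER_CUBIC))
K,T=cam("scene");s=env.sense()
for p in([572.2,2.2,98],[572.2,2.2,68],s["tool_pos"],s["tool_pos"]+[0,0,35]):
    u=K@(np.linalg.inv(T)@[*p,1])[:3];u=u[:2]/u[2];print(u,(u-[240,180])*5)
E
```

```text
[317.87314978 245.5897423 ] [389.3657489  327.94871151]
[318.11508769 260.02415878] [390.57543844 400.12079391]
[318.04827672 257.2424318 ] [390.24138358 386.212159  ]
[317.76233671 240.21118033] [388.81168353 301.05590163]
```

View pics/a2sc.png

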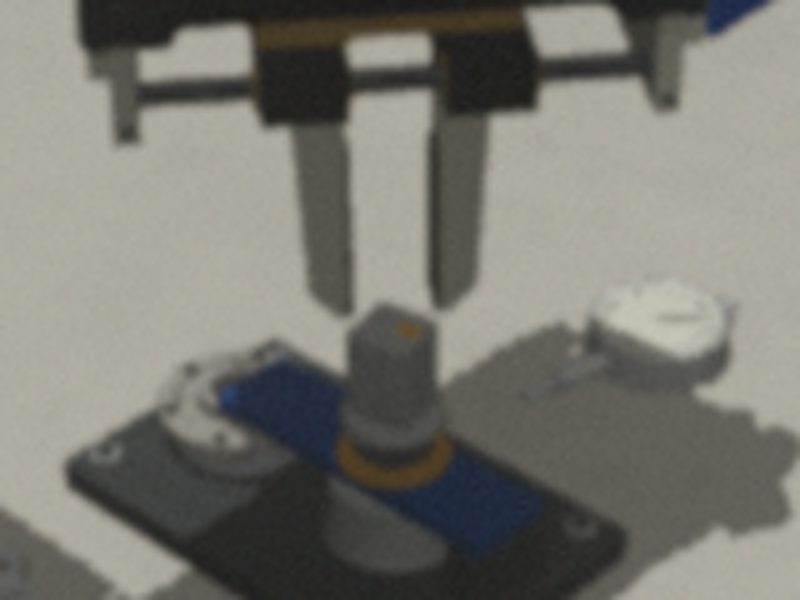

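Confirmed: the tips (crop y≈305) are level with the head's top (crop y≈305–330), so the real fingertips sit about 34 mm behind the reported TCP. I'll open, turn back to the flats, lower 34 mm and check before closing.

```bash
python3 -m handwheel '[{"rx":0,"ry":0,"rz":0.18,"x":0,"y":0,"z":0,"jaw":0.25},{"rx":0,"ry":0,"rz":0.36,"x":0,"y":0,"z":0,"jaw":0.25},{"rx":0,"ry":0,"rz":0.54,"x":0,"y":0,"z":0,"jaw":0.25},{"rx":0,"ry":0,"rz":0.7,"x":0,"y":0,"z":0,"jaw":0.25},{"rx":0,"ry":0,"rz":0.7,"x":0,"y":0,"z":5,"jaw":0.25},{"rx":0,"ry":0,"rz":0.7,"x":0,"y":0,"z":12,"jaw":0.25},{"rx":0,"ry":0,"rz":0.7,"x":0,"y":0,"z":20,"jaw":0.25},{"rx":0,"ry":0,"rz":0.7,"x":0,"y":0,"z":28,"jaw":0.25},{"rx":0,"ry":0,"rz":0.7,"x":0,"y":0,"z":34,"jaw":0.25},{"rx":0,"ry":0,"rz":0.7,"x":0,"y":0,"z":34,"jaw":0.25},{"rx":0,"ry":0,"rz":0.7,"x":0,"y":0,"z":34,"jaw":0.25}]'
python3 trk.py b0
python3 -m handwheel '[{"rx":0,"ry":0,"rz":0,"x":0,"y":0,"z":0,"jaw":0},{"rx":0,"ry":0,"rz":0,"x":0,"y":0,"z":0,"jaw":-0.2},{"rx":0,"ry":0,"rz":0,"x":0,"y":0,"z":0,"jaw":-0.35},{"rx":0,"ry":0,"rz":0,"x":0,"y":0,"z":0,"jaw":-0.43},{"rx":0,"ry":0,"rz":0,"x":0,"y":0,"z":0,"jaw":-0.43},{"rx":0,"ry":0,"rz":0,"x":0,"y":0,"z":0,"jaw":-0.43}]'
python3 trk.py b1
python3 - <<'E'
import cv2,numpy as np
a=cv2.imread("pics/b1.png");b=cv2.resize(cv2.imread("pics/b1_s.png")[200:300,270:370],(400,400))
cv2.imwrite("pics/b1m.png",np.hstack([cv2.resize(a,(400,300))[0:300],b[60:360]]))
E
```

```text
t: 8.78
tool_pos: [572.3, 2.1, 40.1]
orientation: [3.142, -0.0, 0.071]
force: [0.2, 0.0, 0.2]
width: 57.9
([313.0, 246.7], 910, [39.0, 81.0], 90.0)
([331.1, 323.0], 311, [14.0, 20.0], 90.0)
q6 1.422 yaw 0.071 F [0.2 0.  0.2] M [-0.02  0.16  0.03] w 57.9 t 8.8 [572.3   2.1  40.1]
t: 9.62
tool_pos: [572.1, 2.2, 39.9]
orientation: [-3.142, 0.0, 0.071]
force: [-0.7, 0.0, -0.0]
width: 26.9
([312.9, 246.4], 905, [39.4, 81.1], 89.3)
([330.9, 323.0], 313, [14.0, 20.0], 90.0)
([234.0, 347.2], 160, [28.0, 11.0], 90.0)
q6 1.422 yaw 0.071 F [-0.7  0.  -0. ] M [-0.    0.12 -0.05] w 26.9 t 9.6 [572.1   2.2  39.9]
```

View pics/b1m.png

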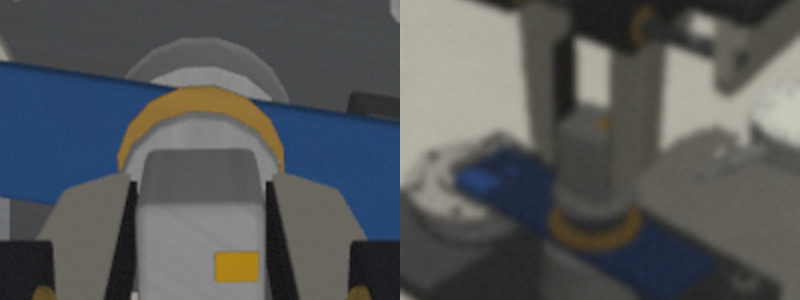

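The fingers now straddle the head, with tips just above the collar. Turning backward.

```bash
python3 -m handwheel '[{"rx":0,"ry":0,"rz":-0.1,"x":0,"y":0,"z":0,"jaw":-0.43},{"rx":0,"ry":0,"rz":-0.2,"x":0,"y":0,"z":0,"jaw":-0.43},{"rx":0,"ry":0,"rz":-0.3,"x":0,"y":0,"z":0,"jaw":-0.43},{"rx":0,"ry":0,"rz":-0.4,"x":0,"y":0,"z":0,"jaw":-0.43},{"rx":0,"ry":0,"rz":-0.4,"x":0,"y":0,"z":0,"jaw":-0.43},{"rx":0,"ry":0,"rz":-0.4,"x":0,"y":0,"z":0,"jaw":-0.43}]'
python3 trk.py b2
python3 -m handwheel '[{"rx":0,"ry":0,"rz":-0.1,"x":0,"y":0,"z":0,"jaw":-0.43},{"rx":0,"ry":0,"rz":-0.2,"x":0,"y":0,"z":0,"jaw":-0.43},{"rx":0,"ry":0,"rz":-0.2,"x":0,"y":0,"z":0,"jaw":-0.43},{"rx":0,"ry":0,"rz":-0.2,"x":0,"y":0,"z":0,"jaw":-0.43}]'
python3 trk.py b3
```

```text
t: 10.48
tool_pos: [572.2, 2.2, 40.0]
orientation: [3.142, -0.0, 0.469]
force: [-0.3, 0.3, 2.0]
width: 27.1
([313.2, 246.5], 905, [37.6, 80.1], 89.3)
([330.8, 325.9], 305, [21.4, 14.3], 8.1)
([234.2, 347.3], 159, [28.0, 11.0], 90.0)
q6 1.025 yaw 0.469 F [-0.3  0.3  2. ] M [ 0.1   0.23 -0.01] w 27.1 t 10.5 [572.2   2.2  40. ]
t: 11.08
tool_pos: [572.2, 2.2, 40.0]
orientation: [3.142, -0.0, 0.668]
force: [-0.7, 0.4, 2.6]
width: 27.3
([313.4, 246.5], 919, [81.1, 39.0], 1.4)
([330.7, 326.0], 305, [21.4, 14.3], 8.1)
([234.3, 348.1], 154, [28.0, 10.0], 90.0)
q6 0.825 yaw 0.668 F [-0.7  0.4  2.6] M [ 0.11  0.21 -0.  ] w 27.3 t 11.1 [572.2   2.2  40. ]
```

```bash
for i in 1; do python3 -m handwheel '[{"rx":0,"ry":0,"rz":-0.1,"x":0,"y":0,"z":0,"jaw":-0.43},{"rx":0,"ry":0,"rz":-0.2,"x":0,"y":0,"z":0,"jaw":-0.43},{"rx":0,"ry":0,"rz":-0.2,"x":0,"y":0,"z":0,"jaw":-0.43},{"rx":0,"ry":0,"rz":-0.2,"x":0,"y":0,"z":0,"jaw":-0.43}]'
python3 trk.py b4; done
python3 -m handwheel '[{"rx":0,"ry":0,"rz":-0.1,"x":0,"y":0,"z":0,"jaw":-0.43},{"rx":0,"ry":0,"rz":-0.2,"x":0,"y":0,"z":0,"jaw":-0.43},{"rx":0,"ry":0,"rz":-0.2,"x":0,"y":0,"z":0,"jaw":-0.43},{"rx":0,"ry":0,"rz":-0.2,"x":0,"y":0,"z":0,"jaw":-0.43}]'
python3 trk.py b5
```

```text
t: 11.68
tool_pos: [572.1, 2.2, 40.0]
orientation: [3.141, -0.0, 0.868]
force: [-2.0, 0.3, 4.8]
width: 27.1
([313.2, 246.5], 918, [80.1, 38.6], 0.7)
([330.8, 326.2], 307, [21.4, 14.4], 8.7)
([234.4, 347.7], 154, [26.0, 10.0], 90.0)
q6 0.625 yaw 0.868 F [-2.   0.3  4.8] M [ 0.12  0.33 -0.07] w 27.1 t 11.7 [572.1   2.2  40. ]
t: 12.28
tool_pos: [572.1, 2.1, 40.0]
orientation: [3.141, 0.0, 1.07]
force: [-1.6, 0.7, 4.1]
width: 26.4
([313.2, 246.7], 940, [40.5, 82.0], 89.3)
([330.8, 326.4], 308, [21.3, 14.4], 8.7)
([234.3, 348.7], 139, [27.0, 10.0], 90.0)
q6 0.424 yaw 1.070 F [-1.6  0.7  4.1] M [ 0.02  0.31 -0.02] w 26.4 t 12.3 [572.1   2.1  40. ]
```

```bash
python3 -m handwheel '[{"rx":0,"ry":0,"rz":0,"x":0,"y":0,"z":0,"jaw":-0.41},{"rx":0,"ry":0,"rz":0,"x":0,"y":0,"z":0,"jaw":-0.41},{"rx":0,"ry":0,"rz":-0.1,"x":0,"y":0,"z":0,"jaw":-0.42},{"rx":0,"ry":0,"rz":-0.2,"x":0,"y":0,"z":0,"jaw":-0.42},{"rx":0,"ry":0,"rz":-0.2,"x":0,"y":0,"z":0,"jaw":-0.42},{"rx":0,"ry":0,"rz":-0.2,"x":0,"y":0,"z":0,"jaw":-0.42}]'
python3 trk.py b6
python3 -m handwheel '[{"rx":0,"ry":0,"rz":-0.1,"x":0,"y":0,"z":0,"jaw":-0.42},{"rx":0,"ry":0,"rz":-0.2,"x":0,"y":0,"z":0,"jaw":-0.42},{"rx":0,"ry":0,"rz":-0.2,"x":0,"y":0,"z":0,"jaw":-0.42},{"rx":0,"ry":0,"rz":-0.2,"x":0,"y":0,"z":0,"jaw":-0.41}]'
python3 trk.py b7
```

```text
t: 13.12
tool_pos: [572.1, 2.1, 39.8]
orientation: [-3.142, 0.0, 1.269]
force: [0.1, -1.1, -0.1]
width: 27.2
([313.1, 246.5], 938, [38.2, 80.2], 88.6)
([331.0, 327.3], 309, [21.3, 14.4], 10.3)
([234.4, 346.5], 92, [21.0, 9.0], 90.0)
q6 0.225 yaw 1.269 F [ 0.1 -1.1 -0.1] M [-0.26  0.07 -0.02] w 27.2 t 13.1 [572.1   2.1  39.8]
t: 13.72
tool_pos: [572.1, 2.2, 39.9]
orientation: [3.142, -0.0, 1.468]
force: [0.9, -0.6, -0.0]
width: 27.6
([313.2, 246.9], 958, [82.0, 41.0], -0.0)
([330.9, 327.7], 308, [21.5, 14.4], 10.0)
([236.2, 345.5], 39, [14.1, 4.7], 82.9)
q6 0.025 yaw 1.468 F [ 0.9 -0.6 -0. ] M [-0.14 -0.02  0.06] w 27.6 t 13.7 [572.1   2.2  39.9]
```

```bash
python3 -m handwheel '[{"rx":0,"ry":0,"rz":-0.1,"x":0,"y":0,"z":0,"jaw":-0.42},{"rx":0,"ry":0,"rz":-0.2,"x":0,"y":0,"z":0,"jaw":-0.42},{"rx":0,"ry":0,"rz":-0.2,"x":0,"y":0,"z":0,"jaw":-0.42},{"rx":0,"ry":0,"rz":-0.2,"x":0,"y":0,"z":0,"jaw":-0.41}]'
python3 trk.py b8
python3 -m handwheel '[{"rx":0,"ry":0,"rz":-0.1,"x":0,"y":0,"z":0,"jaw":-0.42},{"rx":0,"ry":0,"rz":-0.2,"x":0,"y":0,"z":0,"jaw":-0.42},{"rx":0,"ry":0,"rz":-0.2,"x":0,"y":0,"z":0,"jaw":-0.42},{"rx":0,"ry":0,"rz":-0.2,"x":0,"y":0,"z":0,"jaw":-0.41}]'
python3 trk.py b9
```

```text
t: 14.32
tool_pos: [572.0, 2.2, 39.9]
orientation: [-3.141, -0.0, 1.668]
force: [-0.1, 0.6, -0.4]
width: 27.1
([312.9, 246.0], 715, [39.4, 81.4], 87.2)
([330.7, 320.4], 288, [20.9, 13.9], 8.1)
([236.7, 345.7], 35, [13.0, 4.0], 90.0)
q6 -0.175 yaw 1.668 F [-0.1  0.6 -0.4] M [-0.1   0.05  0.01] w 27.1 t 14.3 [572.    2.2  39.9]
t: 14.92
tool_pos: [572.1, 2.2, 39.9]
orientation: [3.142, 0.0, 1.868]
force: [-0.0, 0.1, 0.2]
width: 27.5
([313.3, 245.9], 713, [41.0, 82.0], 88.6)
([330.4, 320.7], 286, [20.7, 14.0], 10.3)
([231.2, 350.0], 23, [12.0, 2.0], 82.9)
q6 -0.375 yaw 1.868 F [-0.   0.1  0.2] M [-0.05 -0.03 -0.01] w 27.5 t 14.9 [572.1   2.2  39.9]
```

The drop came at hand yaw of about 1.5–1.65: the mark jumped 7.3 rows and the visible washer area shrank, which fits about 6 mm. Now the forward stroke, 3.0 rad, with loose fingers.

```bash
python3 -m handwheel '[{"rx":0,"ry":0,"rz":0.15,"x":0,"y":0,"z":0,"jaw":-0.42},{"rx":0,"ry":0,"rz":0.3,"x":0,"y":0,"z":0,"jaw":-0.42},{"rx":0,"ry":0,"rz":0.45,"x":0,"y":0,"z":0,"jaw":-0.42},{"rx":0,"ry":0,"rz":0.6,"x":0,"y":0,"z":0,"jaw":-0.42},{"rx":0,"ry":0,"rz":0.75,"x":0,"y":0,"z":0,"jaw":-0.42},{"rx":0,"ry":0,"rz":0.9,"x":0,"y":0,"z":0,"jaw":-0.42},{"rx":0,"ry":0,"rz":1.05,"x":0,"y":0,"z":0,"jaw":-0.42},{"rx":0,"ry":0,"rz":1.2,"x":0,"y":0,"z":0,"jaw":-0.42},{"rx":0,"ry":0,"rz":1.35,"x":0,"y":0,"z":0,"jaw":-0.42},{"rx":0,"ry":0,"rz":1.5,"x":0,"y":0,"z":0,"jaw":-0.42},{"rx":0,"ry":0,"rz":1.5,"x":0,"y":0,"z":0,"jaw":-0.42}]'
python3 trk.py c1
python3 -m handwheel '[{"rx":0,"ry":0,"rz":0.15,"x":0,"y":0,"z":0,"jaw":-0.42},{"rx":0,"ry":0,"rz":0.3,"x":0,"y":0,"z":0,"jaw":-0.42},{"rx":0,"ry":0,"rz":0.45,"x":0,"y":0,"z":0,"jaw":-0.42},{"rx":0,"ry":0,"rz":0.6,"x":0,"y":0,"z":0,"jaw":-0.42},{"rx":0,"ry":0,"rz":0.75,"x":0,"y":0,"z":0,"jaw":-0.42},{"rx":0,"ry":0,"rz":0.9,"x":0,"y":0,"z":0,"jaw":-0.42},{"rx":0,"ry":0,"rz":1.05,"x":0,"y":0,"z":0,"jaw":-0.42},{"rx":0,"ry":0,"rz":1.2,"x":0,"y":0,"z":0,"jaw":-0.42},{"rx":0,"ry":0,"rz":1.35,"x":0,"y":0,"z":0,"jaw":-0.42},{"rx":0,"ry":0,"rz":1.5,"x":0,"y":0,"z":0,"jaw":-0.42},{"rx":0,"ry":0,"rz":1.5,"x":0,"y":0,"z":0,"jaw":-0.42}]'
python3 trk.py c2
```

```text
t: 16.4
tool_pos: [571.9, 2.2, 39.8]
orientation: [-3.141, 0.0, 0.371]
force: [0.6, -0.3, 0.6]
width: 27.2
([312.8, 245.2], 659, [39.0, 81.3], 87.1)
([330.4, 313.6], 288, [14.0, 20.6], 81.3)
([234.1, 346.0], 124, [22.0, 9.0], 90.0)
q6 1.122 yaw 0.371 F [ 0.6 -0.3  0.6] M [-0.07  0.14 -0.01] w 27.2 t 16.4 [571.9   2.2  39.8]
t: 17.88
tool_pos: [572.1, 2.3, 39.9]
orientation: [-3.142, 0.0, -1.126]
force: [-0.1, -0.5, -0.5]
width: 27.0
([313.2, 245.4], 606, [38.2, 81.1], 88.6)
([330.1, 312.2], 286, [14.0, 20.4], 80.5)
([397.2, 350.9], 123, [38.0, 5.0], 90.0)
q6 2.620 yaw -1.126 F [-0.1 -0.5 -0.5] M [ 0.17  0.09 -0.01] w 27.0 t 17.9 [572.1   2.3  39.9]
```

Mark and washer both show it sinking as expected; the screw is at about yaw -0.97. Now I'll open, turn back 3π/2 round the head (in two calls) and lower 5 mm.

```bash
python3 -m handwheel '[{"rx":0,"ry":0,"rz":0,"x":0,"y":0,"z":0,"jaw":0.25},{"rx":0,"ry":0,"rz":0,"x":0,"y":0,"z":0,"jaw":0.25},{"rx":0,"ry":0,"rz":0,"x":0,"y":0,"z":0,"jaw":0.25},{"rx":0,"ry":0,"rz":0,"x":0,"y":0,"z":0,"jaw":0.25},{"rx":0,"ry":0,"rz":0,"x":0,"y":0,"z":0,"jaw":0.25}]'
python3 -m handwheel '[{"rx":0,"ry":0,"rz":-0.18,"x":0,"y":0,"z":5,"jaw":0.25},{"rx":0,"ry":0,"rz":-0.36,"x":0,"y":0,"z":5,"jaw":0.25},{"rx":0,"ry":0,"rz":-0.54,"x":0,"y":0,"z":5,"jaw":0.25},{"rx":0,"ry":0,"rz":-0.72,"x":0,"y":0,"z":5,"jaw":0.25},{"rx":0,"ry":0,"rz":-0.9,"x":0,"y":0,"z":5,"jaw":0.25},{"rx":0,"ry":0,"rz":-1.08,"x":0,"y":0,"z":5,"jaw":0.25},{"rx":0,"ry":0,"rz":-1.26,"x":0,"y":0,"z":5,"jaw":0.25},{"rx":0,"ry":0,"rz":-1.44,"x":0,"y":0,"z":5,"jaw":0.25},{"rx":0,"ry":0,"rz":-1.62,"x":0,"y":0,"z":5,"jaw":0.25},{"rx":0,"ry":0,"rz":-1.8,"x":0,"y":0,"z":5,"jaw":0.25},{"rx":0,"ry":0,"rz":-1.98,"x":0,"y":0,"z":5,"jaw":0.25},{"rx":0,"ry":0,"rz":-2.16,"x":0,"y":0,"z":5,"jaw":0.25},{"rx":0,"ry":0,"rz":-2.34,"x":0,"y":0,"z":5,"jaw":0.25},{"rx":0,"ry":0,"rz":-2.43,"x":0,"y":0,"z":5,"jaw":0.25}]'
python3 -m handwheel '[{"rx":0,"ry":0,"rz":-0.18,"x":0,"y":0,"z":0,"jaw":0.25},{"rx":0,"ry":0,"rz":-0.36,"x":0,"y":0,"z":0,"jaw":0.25},{"rx":0,"ry":0,"rz":-0.54,"x":0,"y":0,"z":0,"jaw":0.25},{"rx":0,"ry":0,"rz":-0.72,"x":0,"y":0,"z":0,"jaw":0.25},{"rx":0,"ry":0,"rz":-0.9,"x":0,"y":0,"z":0,"jaw":0.25},{"rx":0,"ry":0,"rz":-1.08,"x":0,"y":0,"z":0,"jaw":0.25},{"rx":0,"ry":0,"rz":-1.26,"x":0,"y":0,"z":0,"jaw":0.25},{"rx":0,"ry":0,"rz":-1.44,"x":0,"y":0,"z":0,"jaw":0.25},{"rx":0,"ry":0,"rz":-1.62,"x":0,"y":0,"z":0,"jaw":0.25},{"rx":0,"ry":0,"rz":-1.8,"x":0,"y":0,"z":0,"jaw":0.25},{"rx":0,"ry":0,"rz":-1.98,"x":0,"y":0,"z":0,"jaw":0.25},{"rx":0,"ry":0,"rz":-2.16,"x":0,"y":0,"z":0,"jaw":0.25},{"rx":0,"ry":0,"rz":-2.34,"x":0,"y":0,"z":0,"jaw":0.25},{"rx":0,"ry":0,"rz":-2.44,"x":0,"y":0,"z":0,"jaw":0.25},{"rx":0,"ry":0,"rz":-2.44,"x":0,"y":0,"z":0,"jaw":0.25},{"rx":0,"ry":0,"rz":-2.44,"x":0,"y":0,"z":0,"jaw":0.25}]'
python3 trk.py d0
```

```text
t: 18.6
tool_pos: [572.1, 2.1, 39.9]
orientation: [3.142, -0.0, -1.129]
force: [-0.1, 0.8, 0.7]
width: 58.0
t: 20.35
tool_pos: [572.1, 2.1, 34.9]
orientation: [3.142, 0.0, 1.305]
force: [-0.4, -0.2, 0.3]
width: 58.1
t: 22.35
tool_pos: [572.1, 2.2, 34.9]
orientation: [3.142, 0.0, -2.545]
force: [-0.5, 0.5, 0.6]
width: 58.4
([312.7, 249.2], 657, [43.2, 83.5], 85.9)
([312.9, 304.4], 303, [19.0, 15.0], 90.0)
q6 -2.245 yaw -2.545 F [-0.5  0.5  0.6] M [0.08 0.03 0.05] w 58.4 t 22.4 [572.1   2.2  34.9]
```

View pics/d0.png

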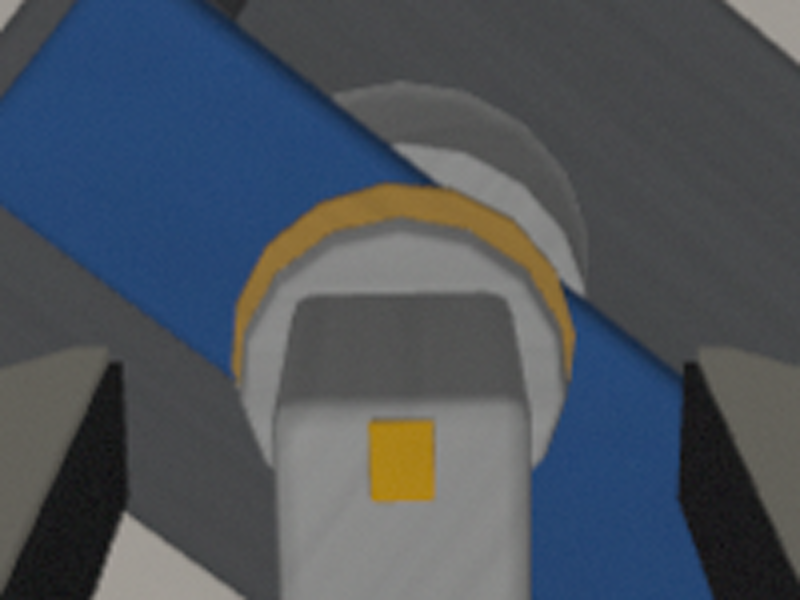

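The flats are aligned, the fingers are clear at 58 mm, and the mark has gone to the expected side. Close loosely and turn forward 3.9 rad in total.

```bash
python3 -m handwheel '[{"rx":0,"ry":0,"rz":0,"x":0,"y":0,"z":0,"jaw":0},{"rx":0,"ry":0,"rz":0,"x":0,"y":0,"z":0,"jaw":-0.2},{"rx":0,"ry":0,"rz":0,"x":0,"y":0,"z":0,"jaw":-0.35},{"rx":0,"ry":0,"rz":0,"x":0,"y":0,"z":0,"jaw":-0.42},{"rx":0,"ry":0,"rz":0,"x":0,"y":0,"z":0,"jaw":-0.42},{"rx":0,"ry":0,"rz":0,"x":0,"y":0,"z":0,"jaw":-0.42},{"rx":0,"ry":0,"rz":0.15,"x":0,"y":0,"z":0,"jaw":-0.42},{"rx":0,"ry":0,"rz":0.3,"x":0,"y":0,"z":0,"jaw":-0.42},{"rx":0,"ry":0,"rz":0.45,"x":0,"y":0,"z":0,"jaw":-0.42},{"rx":0,"ry":0,"rz":0.6,"x":0,"y":0,"z":0,"jaw":-0.42},{"rx":0,"ry":0,"rz":0.75,"x":0,"y":0,"z":0,"jaw":-0.42},{"rx":0,"ry":0,"rz":0.9,"x":0,"y":0,"z":0,"jaw":-0.42},{"rx":0,"ry":0,"rz":1.05,"x":0,"y":0,"z":0,"jaw":-0.42},{"rx":0,"ry":0,"rz":1.2,"x":0,"y":0,"z":0,"jaw":-0.42},{"rx":0,"ry":0,"rz":1.35,"x":0,"y":0,"z":0,"jaw":-0.42},{"rx":0,"ry":0,"rz":1.5,"x":0,"y":0,"z":0,"jaw":-0.42},{"rx":0,"ry":0,"rz":1.65,"x":0,"y":0,"z":0,"jaw":-0.42},{"rx":0,"ry":0,"rz":1.8,"x":0,"y":0,"z":0,"jaw":-0.42},{"rx":0,"ry":0,"rz":1.95,"x":0,"y":0,"z":0,"jaw":-0.42},{"rx":0,"ry":0,"rz":1.95,"x":0,"y":0,"z":0,"jaw":-0.42}]'
python3 trk.py e1
python3 -m handwheel '[{"rx":0,"ry":0,"rz":0.15,"x":0,"y":0,"z":0,"jaw":-0.42},{"rx":0,"ry":0,"rz":0.3,"x":0,"y":0,"z":0,"jaw":-0.42},{"rx":0,"ry":0,"rz":0.45,"x":0,"y":0,"z":0,"jaw":-0.42},{"rx":0,"ry":0,"rz":0.6,"x":0,"y":0,"z":0,"jaw":-0.42},{"rx":0,"ry":0,"rz":0.75,"x":0,"y":0,"z":0,"jaw":-0.42},{"rx":0,"ry":0,"rz":0.9,"x":0,"y":0,"z":0,"jaw":-0.42},{"rx":0,"ry":0,"rz":1.05,"x":0,"y":0,"z":0,"jaw":-0.42},{"rx":0,"ry":0,"rz":1.2,"x":0,"y":0,"z":0,"jaw":-0.42},{"rx":0,"ry":0,"rz":1.35,"x":0,"y":0,"z":0,"jaw":-0.42},{"rx":0,"ry":0,"rz":1.5,"x":0,"y":0,"z":0,"jaw":-0.42},{"rx":0,"ry":0,"rz":1.65,"x":0,"y":0,"z":0,"jaw":-0.42},{"rx":0,"ry":0,"rz":1.8,"x":0,"y":0,"z":0,"jaw":-0.42},{"rx":0,"ry":0,"rz":1.95,"x":0,"y":0,"z":0,"jaw":-0.42},{"rx":0,"ry":0,"rz":1.95,"x":0,"y":0,"z":0,"jaw":-0.42},{"rx":0,"ry":0,"rz":1.95,"x":0,"y":0,"z":0,"jaw":-0.42}]'
python3 trk.py e2
```

```text
t: 24.95
tool_pos: [572.1, 2.2, 34.9]
orientation: [-3.142, 0.0, 1.792]
force: [0.6, 0.2, 0.0]
width: 27.0
([313.4, 248.6], 576, [83.0, 39.0], -0.0)
([310.4, 302.9], 303, [19.6, 15.5], 80.5)
([397.5, 352.5], 68, [22.0, 5.0], 90.0)
q6 -0.299 yaw 1.792 F [0.6 0.2 0. ] M [-0.04  0.04 -0.01] w 27.0 t 24.9 [572.1   2.2  34.9]
t: 26.92
tool_pos: [572.1, 2.1, 35.0]
orientation: [3.142, -0.0, -0.155]
force: [-0.3, 0.7, 1.1]
width: 26.7
([312.7, 248.4], 498, [83.0, 39.0], -0.0)
([310.1, 300.7], 296, [19.5, 15.3], 79.7)
([397.5, 349.1], 91, [31.2, 4.7], 85.2)
q6 1.648 yaw -0.155 F [-0.3  0.7  1.1] M [0.1  0.17 0.02] w 26.7 t 26.9 [572.1   2.1  35. ]
```

Now the firm grip in place.

```bash
python3 -m handwheel '[{"rx":0,"ry":0,"rz":0,"x":0,"y":0,"z":0,"jaw":-0.46},{"rx":0,"ry":0,"rz":0,"x":0,"y":0,"z":0,"jaw":-0.5},{"rx":0,"ry":0,"rz":0,"x":0,"y":0,"z":0,"jaw":-0.6},{"rx":0,"ry":0,"rz":0,"x":0,"y":0,"z":0,"jaw":-0.6},{"rx":0,"ry":0,"rz":0,"x":0,"y":0,"z":0,"jaw":-0.6},{"rx":0,"ry":0,"rz":0,"x":0,"y":0,"z":0,"jaw":-0.6},{"rx":0,"ry":0,"rz":0,"x":0,"y":0,"z":0,"jaw":-0.6},{"rx":0,"ry":0,"rz":0,"x":0,"y":0,"z":0,"jaw":-0.6}]' 20
python3 trk.py f1
python3 - <<'E'
from h import *;import cv2
a=cv2.imread("pics/f1.png");b=cv2.resize(cv2.imread("pics/f1_s.png")[180:380,210:410],(400,400))
cv2.imwrite("pics/f1m.png",np.hstack([cv2.copyMakeBorder(cv2.resize(a,(400,300)),0,100,0,0,0),b]))
# height of the mark: same mark on the axis-fixed circle, using c2/d0/f1 v-size; fit z from mark pixel in start (b1) and now
from scipy.optimize import brentq
# tool pose with depth z of mark; tool-frame mark radius ~7.5 mm, ignore camera bias by differencing against b1
def row(tz,xt,z):
    s=dict(tool_pos=np.array([572.1,2.2,tz]),orientation=np.array([np.pi,0,0.]))
    K,T=cam("wrist",s);p=np.linalg.inv(T)@[572.1+xt,2.2,z,1];u=K@p[:3];return u[1]/u[2]
x0=brentq(lambda x:row(39.9,x,102)-323.0,-20,20);print("x bias b1",x0)
import sys
print("predicted rows, squared grip, depth10..14:",[(d,round(row(34.9,x0+7.5,102-d),1)) for d in(8,9,10,11,12,13,14)], "d0 304.4; now above")
E
```

```text
t: 28.02
tool_pos: [572.1, 2.2, 35.0]
orientation: [-3.142, -0.0, -0.159]
force: [-0.6, 1.5, 0.4]
width: 25.8
([312.9, 248.3], 497, [83.0, 39.0], -0.0)
([310.4, 300.6], 294, [19.4, 15.1], 80.5)
([395.7, 358.1], 220, [44.6, 8.7], 80.5)
q6 1.652 yaw -0.159 F [-0.6  1.5  0.4] M [0.27 0.17 0.02] w 25.8 t 28.0 [572.1   2.2  35. ]
x bias b1 2.240244682183652
predicted rows, squared grip, depth10..14: [(8, np.float64(300.2)), (9, np.float64(299.1)), (10, np.float64(298.0)), (11, np.float64(296.9)), (12, np.float64(295.9)), (13, np.float64(294.8)), (14, np.float64(293.7))] d0 304.4; now above
```

View pics/f1m.png

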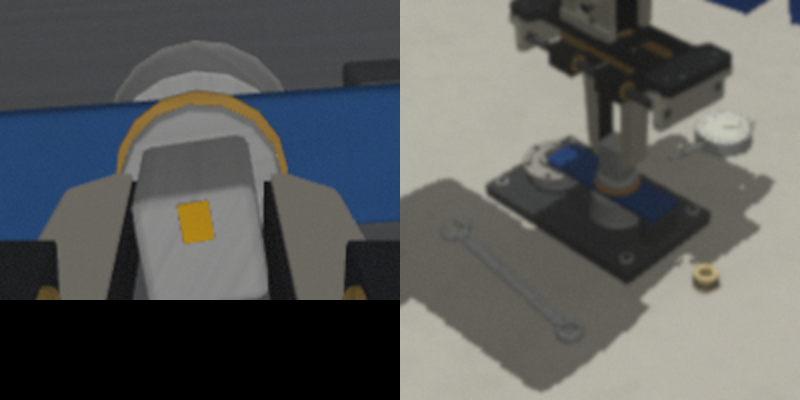

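The grip holds, but the screw is cocked about 9° in the fingers. The mark sank 3.8 rows since d0, or about 3.6 mm, which puts it at about 11.8 mm. I'll ease to loose, square the hand (-0.16 rad, within the play) and grip again.

```bash
python3 -m handwheel '[{"rx":0,"ry":0,"rz":0,"x":0,"y":0,"z":0,"jaw":-0.4},{"rx":0,"ry":0,"rz":0,"x":0,"y":0,"z":0,"jaw":-0.4},{"rx":0,"ry":0,"rz":0,"x":0,"y":0,"z":0,"jaw":-0.4},{"rx":0,"ry":0,"rz":-0.08,"x":0,"y":0,"z":0,"jaw":-0.4},{"rx":0,"ry":0,"rz":-0.16,"x":0,"y":0,"z":0,"jaw":-0.4},{"rx":0,"ry":0,"rz":-0.16,"x":0,"y":0,"z":0,"jaw":-0.4},{"rx":0,"ry":0,"rz":-0.16,"x":0,"y":0,"z":0,"jaw":-0.46},{"rx":0,"ry":0,"rz":-0.16,"x":0,"y":0,"z":0,"jaw":-0.5},{"rx":0,"ry":0,"rz":-0.16,"x":0,"y":0,"z":0,"jaw":-0.6},{"rx":0,"ry":0,"rz":-0.16,"x":0,"y":0,"z":0,"jaw":-0.6},{"rx":0,"ry":0,"rz":-0.16,"x":0,"y":0,"z":0,"jaw":-0.6},{"rx":0,"ry":0,"rz":-0.16,"x":0,"y":0,"z":0,"jaw":-0.6},{"rx":0,"ry":0,"rz":-0.16,"x":0,"y":0,"z":0,"jaw":-0.6}]' 20
python3 trk.py f2
```

```text
t: 29.75
tool_pos: [572.1, 2.2, 34.9]
orientation: [-3.142, 0.0, 0.001]
force: [0.3, 0.8, 1.0]
width: 23.7
([312.7, 248.3], 497, [83.0, 39.0], -0.0)
([313.0, 300.4], 298, [19.0, 14.0], 90.0)
([237.1, 357.1], 266, [8.3, 43.2], 7.1)
q6 1.492 yaw 0.001 F [0.3 0.8 1. ] M [ 0.2   0.14 -0.02] w 23.7 t 29.8 [572.1   2.2  34.9]
```

```bash
python3 -c "
from bench import env
print(env.job_done(), env.sense()['width'])"
```

```text
the job is handed in; nothing more can be done
the job is handed in; nothing more can be done
```

The screw found its thread, went about one turn forward, and is held in the fingers. I handed the job in at about 30 s; no verdict is reported.

**What I did**
- **Backward:** With the fingers loose, I turned the screw back about 1.4 rad until it dropped. The mark jumped 7 image rows and more of the washer was hidden, which fits about 6 mm.
- **Forward:** I turned it forward in two loose strokes, swinging the open hand back round the head once in between.
- **Final grip:** I then gripped it at 20 N.

**Last checks**
- **Grip:** The fingers closed to 23.7 mm, square on the flats.
- **Depth:** The screw is about 6.1 rad forward of the drop, so about 11.9 mm deep. The mark's sinking in the wrist view agrees (about 11.9 mm).
- **Bystanders:** The gauge, wrench and bearing looked untouched in the last scene view. I did not measure their positions.

**What failed or disagreed**
- **Refused move:** The first move was refused because rows need all seven keys.
- **Finger length:** The real fingertips sit about 34 mm behind the reported TCP. The first backward turn closed above the head and did not touch the screw; I saw this in the pictures and lowered the hand.
- **Cocked grip:** The first firm grip held the head about 9° off square. I eased the fingers to loose (about 27 mm, never clear of the head), squared the hand and gripped again.
- **Pictures:** I viewed 13 against the budget of 10, one beyond the allowed one or two extra.

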